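# Index the vial carousel to its next hole

## Task

Move the vial carousel on by one hole, anticlockwise seen from above: with closed fingertips press the spring plunger fully down in its thumb cup to free the table, then push the cup round and let the plunger come up so that its pin springs fully home in the next hole; do not let the table run past that hole. Only press and push: pick nothing up, do not touch the vials, and leave the tip box, bottle and jar where they stand. Finish with the hand clear.

Things in the scene. Friction and masses are not known exactly. Their poses are not given: they have to be found in the camera images.
- table_axis (a point): The table's vertical axis, at the top face of its round aluminium disc (45 mm above the bench, 210 mm across). It turns on a fixed round base, 338 mm across. Around the disc lies the fixed level index ring: top at 38 mm, six square 13 mm holes 60 degrees apart, their centres 150 mm from the axis. Place and turn of the base differ each time.
- plunger_top (a point): Centre of the plunger's top: a flat round steel cap, 48 mm across, the floor of an open grey thumb cup on the disc's rim, 100 mm from the table axis. The cup is 54 mm wide inside, 62 mm outside, rim 102 mm above the bench. Cap 80 mm above the bench when up, 66 mm when fully pressed. Moves with disc and plunger. The table is turned by pushing the cup's inner wall with the fingertips in it.
- pin_tip (a point): Tip of the plunger's round-nosed 9 mm steel pin, which stands up through the ring from below, 50 mm outside the cup's axis (150 mm from the table axis); 3 mm proud of the ring when engaged. Goes down and up with the plunger.
- next_hole (a point): Centre of the mouth of the next hole anticlockwise in the fixed ring (38 mm above the bench), where the pin must end. At the start it lies 60 degrees anticlockwise of the cup, about the table axis.
- reader (a point): Top centre of the white reader block (34 x 56 mm, 74 mm high) fixed to the outside of the ring, 186 mm from the table axis, on the side away from the cup. It looks at one vial.
- carousel (a joint): Turn of the table in rad: 0 at the start (pin in its hole), growing anticlockwise seen from above; the next hole is at 1.047. It turns stiffly (0.2 N m friction) and stays where it is left. Play in a hole about 0.015 either way.
- plunger (a joint): How far the plunger is pressed, m: 0 up (pin in a hole, table locked), 0.014 fully down; spring 4 N rising to 8 N. The pin clears the ring from 0.0115. Once the table has turned 0.1 rad the plunger may be let up: the pin then slides under the ring (plunger at about 0.011), springs up by itself at the next hole and stops the table there.
- vials: Six white-capped vials (22 mm across, tops 85 mm above the bench) in a grey lift-out tray on the disc, 50 mm from the table axis; they turn with it; the two nearest the cup stand 30 degrees either side of it. Origin on the table axis at bench height; x points to the cup. Not to be touched.
- tip_box: Bystander: closed milky box 122 x 84 x 60 mm standing loose by the base; origin at the centre of its underside.
- bottle: Bystander: loose bottle 44 mm across, 85 mm high; origin at the centre of its underside.
- jar: Bystander: loose jar 52 mm across, 50 mm high; origin at the centre of its underside.

How it is judged (in metres and radians):
On the way, in this order (a step that is already met when the one before it is completed fails the run):
1. the plunger is pressed down clear of the ring while the table still stands at its first hole (value of joint plunger above 0.0115 m and value of joint carousel between -0.06 and 0.06 rad), for 0.05 s.
2. the table has been turned off its hole, anticlockwise, past a quarter of the way (value of joint carousel above 0.26 rad), for 0.05 s.
At the end, for the whole second after the job is handed in: The table stands one hole on (joint carousel 1.047 within 0.03 rad), the plunger is up (joint plunger under 2 mm) so the pin is home in the next hole, the table is at rest, and tip box, bottle and jar are within 20 mm of where they stood (value of joint carousel between 1.017 and 1.077 rad and value of joint plunger below 0.002 m and velocity of joint carousel between -0.05 and 0.05 rad/s and distance of each of tip_box, bottle, jar from where it was at the start of the episode below 0.02 m); the robot touches nothing.
It fails at once if the table runs past the next hole (more than 0.15 rad beyond it) (value of joint carousel above 1.2 rad).
It fails at once if the table is turned the wrong way (more than 0.15 rad clockwise) (value of joint carousel below -0.15 rad).
It fails at once if a vial is touched (more than 1 N) or the vial tray lifted (5 mm) (distance of vials from where it was at the start of the episode above 0.005 m or contact force between any of the fingers, the arm and vials above 1 N).
It fails at once if tip box, bottle or jar is lifted, tipped or shifted by more than 20 mm (distance of any of tip_box, bottle, jar from where it was at the start of the episode above 0.02 m or angle between any of tip_box, bottle, jar's own z axis and vertical above 0.3 rad).
It also fails if it takes over 38 s, if anything falls off the work surface, if the arm or the gripper's body presses on something with over 40 N, if the wrist force passes 120 N, or if a joint passes its speed limit or range.

## Robot

A 6-joint arm with a two-finger parallel gripper is mounted at the origin on the work surface. World frame = base frame: x ahead of the robot, y to its left, z up, the work surface at z = 0. Lengths are in mm, angles in rad, forces in N, time in s.
With the tool pointing down it reaches from about 300 to 750 mm from the base axis. Payload 8.5 kg.
Tool frame: the origin (TCP) lies at the very end of the fingers, on their centre line; the grasp point (between the pads) lies ctrl.hold_point_z behind it (ctrl.hold_point_z is the distance from the TCP to the grasp point, in mm); z points along the fingers, y is the line along which they close (so a half turn about z gives the same grasp; the last joint's range is limited). The gripper opens to 88 mm and grips with 3 to 60 N. Pads are 18 mm wide; open, the fingers measure 123 mm over their backs; the gripper's body (75 mm by 187 mm) begins 45 mm behind the grasp point.
Start: joints at [1.02, 0.381, 1.297, -0, 1.464, -0.215], TCP at [181.229, 519.265, 210.448] pointing down, gripper open.
Joint ranges: [-3.11, 3.11], [-0.89, 2.33], [0.22, 2.48], [-1.42, 4.56], [0.17, 2.85], [-2.88, 2.88]. Speed limits (rad/s): [2.39, 2.39, 3.14, 3.14, 3.14, 3.14].

## Interface

Orientations are given as a rotation vector (axis times angle).
In Python, from workcell import ctrl, viewer gives the robot as it stands.
- The arm moves only by the tool send_rows, never from a script. Its arguments are lists of equal length, an entry for each row: "xyz": the shift along the tool's x, y, z in units of 100 cm (1.0 is 100 cm), a list of three; "delta_rot": the turn, a rotation vector about the tool's x, y, z in units of 0.5 rad (1.0 is 0.5 rad), a list of three; "jaw": the opening, from 0 (shut) to 1 (fully open). In form: {"xyz": [[x, y, z], ...], "delta_rot": [[ax, ay, az], ...], "jaw": [jaw, ...]}. A call has 1 to 12 rows; each row is the pose to reach, as a shift and turn from the pose commanded when the call began, along the tool's axes at that moment; what a row does not reach only later rows make up. A row lasts 1/12 s, in which the tool goes at most 41.7 mm and 7.16 degrees, less where a joint would pass 70% of its speed; a pose out of reach is approached as far as the arm can. A call with a number of a shift or a turn outside -1 to 1 is refused whole. A call with a gripper value outside its range is refused whole. The fingers move at their own pace and stop on an object; "newtons" is the grip in N (left out, the last holds). Time passes only in rows, so rows that repeat a pose let the fingers close. It gives the time, the measured TCP pose, the force, the opening and the grip force at its end, in the units of the state.
- ctrl.read_state(): the state, without advancing time (a new reading comes with each control period).
- viewer.camera(name): name is "scene" or "top"; returns the picture (480x640x3 uint8, blue, green, red); there is no depth.
- viewer.camera_params(name): a dict with "camera_matrix" (3x3 intrinsics, pixels), "distortion" ([k1, k2, p1, p2, k3] as OpenCV has them; the pictures are not rectified), "xyz" and "orientation" of the camera in the world. Camera axes: x right, y down, z forward; pixel columns grow to the right and rows downward; lengths in mm; the calibration is good to about 2 mm. A picture is of the moment at which its call begins. camera_params takes no time and is no camera call.
- ctrl.sign_off(): hands the job in; it is judged then, once.
The state is a dict: "t": time; "joints": joint angles; "qd": joint speeds; "effort": joint torques, N m; "tool_pos": TCP position; "orientation": TCP orientation; "ft_force": force on the tool from outside, world axes, zero at the start; "ft_torque": the same for the moment, N m; "grip_width": opening from 0.0 (shut) to 1.0 (fully open); "finger_force": force on a finger pad.
Only numpy, scipy, OpenCV 4.12 (cv2) and the standard library are available. Lean on these libraries where they do the work, as an engineer would, in place of code of your own. Each camera call takes 0.05 s, during which the arm holds its last target. There are 200 camera calls.

## Working session

There is one attempt and no reset: what is moved stays moved. The work goes in short steps, Python scripts to look and compute and a tool call to move; the robot and the scene stay as the last step left them, time stands still between calls to the robot, and variables do not carry over. Pictures are saved under pics/ and viewed, at most 10 in all, crops included, and the job is handed in when it is done.

Besides the shell and the picture viewer there is one more tool, called after "Request:" as a command line: name --argument value ..., lists and objects as JSON in quotes. send_rows: Moves the arm, as the interface text tells. Shifts and turns lie within -1 to 1; 1 stands for 100 cm of shift or 0.5 rad of turn. Its arguments: {"type":"object","properties":{"xyz":{"type":"array","items":{"type":"array","items":{"type":"number"}}},"delta_rot":{"type":"array","items":{"type":"array","items":{"type":"number"}}},"jaw":{"type":"array","items":{"type":"number"}},"newtons":{"type":"number"}},"required":["xyz","delta_rot","jaw"]}

```bash
mkdir -p pics; python3 - <<'E'
from workcell import ctrl, viewer
import cv2
for n in("scene","top"):
    cv2.imwrite(f"pics/{n}0.png",viewer.camera(n)); p=viewer.camera_params(n); print(n,p)
print(ctrl.read_state(), ctrl.hold_point_z)
E
```

```text
scene {'camera_matrix': array([[610.19617464,   0.        , 325.80019774],
       [  0.        , 610.19617464, 234.5337955 ],
       [  0.        ,   0.        ,   1.        ]]), 'distortion': array([-0.13382393,  0.        ,  0.        ,  0.        ,  0.        ]), 'xyz': array([1505.07492944, -130.76665238, 1470.20487087]), 'orientation': array([-1.99964802, -1.71832841,  0.52054991])}
top {'camera_matrix': array([[510.47843104,   0.        , 316.25083023],
       [  0.        , 510.47843104, 242.52701935],
       [  0.        ,   0.        ,   1.        ]]), 'distortion': array([-0.01805787,  0.        ,  0.        ,  0.        ,  0.        ]), 'xyz': array([ 384.36105302,    7.5709525 , 1238.59117612]), 'orientation': array([-2.12851636,  2.1407827 , -0.16145799])}
{'t': 0.1, 'joints': array([ 1.01968467e+00,  3.81124787e-01,  1.29812169e+00,  7.33783568e-06,
        1.46361534e+00, -2.15287275e-01]), 'qd': array([-1.65457570e-03, -3.93098677e-04, -2.14856429e-03,  1.96608769e-05,
       -1.12551663e-03,  8.24504553e-04]), 'effort': array([ 3.42186722e-03, -4.38648427e+01, -2.24913400e+01,  7.14195776e-02,
        3.42237821e-02, -8.01842953e-05]), 'tool_pos': array([181.09701303, 519.03816477, 209.9229428 ]), 'orientation': array([-5.24957076e-01, -3.09693352e+00,  1.84443439e-03]), 'ft_force': array([ 0.44865074,  0.02024267, -0.33097312]), 'ft_torque': array([-0.01908175,  0.05031141,  0.01314429]), 'finger_force': 0.0, 'grip_width': 0.9978225693203481} 18.700000000000003
```

View pics/top0.png

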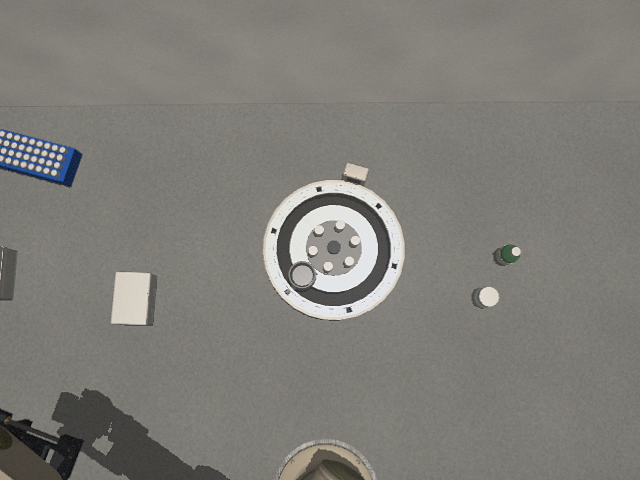

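View pics/scene0.png

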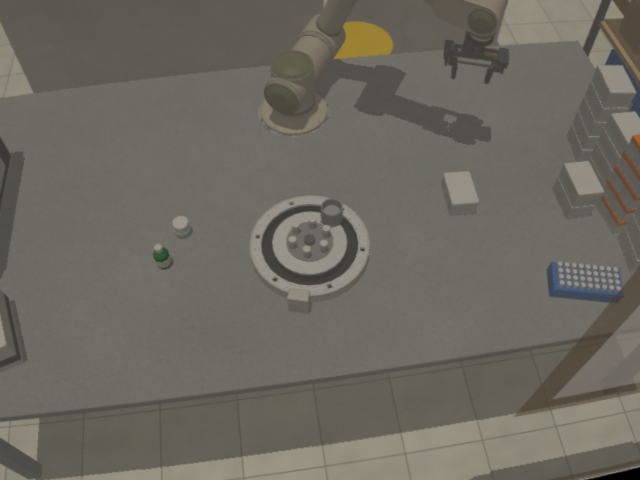

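The top picture shows the table axis near (334,249), the cup near (302,275), the pin near (287,291) and the next hole at (349,309). The bystanders are well clear. I'll enlarge the crop to read these more closely.

```bash
cat > h.py <<'E'
import numpy as np, cv2
from workcell import ctrl, viewer
from scipy.spatial.transform import Rotation as R
def px2w(n,uv,z):
    p=viewer.camera_params(n)
    q=cv2.undistortPoints(np.array(uv,float).reshape(-1,1,2),p["camera_matrix"],p["distortion"])[:,0]
    d=R.from_rotvec(p["orientation"]).apply(np.c_[q,np.ones(len(q))])
    return p["xyz"]+d*((np.broadcast_to(z,len(d))-p["xyz"][2])/d[:,2])[:,None]
E
python3 - <<'E'
import cv2
im=cv2.imread("pics/top0.png")[174:324,254:414]
cv2.imwrite("pics/c1.png",cv2.resize(im,None,fx=4,fy=4,interpolation=cv2.INTER_CUBIC))
E
```

```text
(no output)
```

View pics/c1.png

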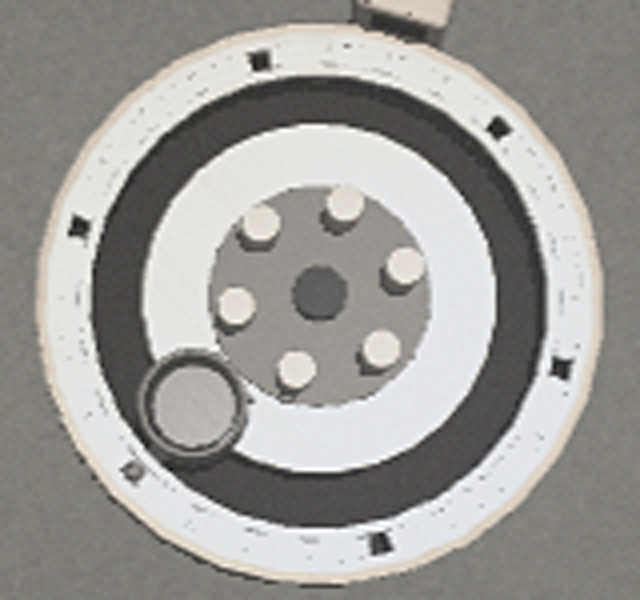

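The enlarged crop (4x, offset 254,174) shows the holes at (260,61), (499,128), (562,368), (379,543), (133,470 – pin) and (79,226). The cup rim is centred near (191,405) and the cap near (196,405).

```bash
python3 - <<'E'
from h import *
f=lambda a:(np.array(a,float)-1.5)/4+[254,174]
H=px2w("top",f([(260,61),(499,128),(562,368),(379,543),(133,470),(79,226)]),38)[:,:2]
c=H.mean(0);d=H-c
print(c,np.hypot(*d.T),np.degrees(np.arctan2(d[:,1],d[:,0])))
for p,z in(((191,405),102),((196,405),80),((320,292),45)):
    w=px2w("top",f([p]),z)[0,:2];e=w-c;print(w,np.hypot(*e),np.degrees(np.arctan2(e[1],e[0])))
s=ctrl.read_state();print(R.from_rotvec(s["orientation"]).as_matrix().round(3))
# scene check of axis
ph=np.unwrap(np.arctan2(d[:,1],d[:,0])+np.arange(6)*np.pi/3); print(np.degrees(ph))
a=ph.mean()-4*np.pi/3
for g in (0,60):
    b=a+np.radians(g); print(g,np.degrees(b),c+100*np.array([np.cos(b),np.sin(b)]))
p=viewer.camera_params("scene");X=np.array([[c[0],c[1],45],[*(c+100*np.array([np.cos(a),np.sin(a)])),102]])
Rm=R.from_rotvec(p["orientation"]).inv();print(cv2.projectPoints(X,Rm.as_rotvec(),-Rm.apply(p["xyz"]),p["camera_matrix"],p["distortion"])[0].round(1))
E
```

```text
[564.12242537 -23.32559778] [148.67608088 149.88030599 149.75752868 149.18457163 149.99017834
 149.43395249] [  13.20742288  -47.0399815  -106.83273368 -166.92460208  132.85999531
   72.9468197 ]
[493.98856584  50.1468539 ] 101.57243428893511 133.66821460356152
[496.09394793  48.12465174] 98.65602818813201 133.59466898015495
[566.01511407 -24.02584922] 2.018073985223699 -20.303318882801793
[[-0.944  0.33  -0.001]
 [ 0.33   0.944 -0.001]
 [ 0.    -0.001 -1.   ]]
[13.20742288 12.9600185  13.16726632 13.07539792 12.85999531 12.9468197 ]
0 -226.96384656185904 [495.87645478  49.76672397]
60 -166.96384656185907 [466.69963262 -45.88218114]
[[[309.  240.7]]

 [[331.2 206.1]]]
```

The measurements agree: ring radius 149–150 mm, hole phases within 0.2°, and the scene view matches. Axis is (564,-23.3), the cup is at (495.5,49.6) at 133°, and it ends at (466.7,-45.9) at 193°. The current wrist yaw suits the whole arc. Next I close the jaws and go above the cup in two halves.

Request:
send_rows --xyz '[[-0.03,-0.0225,0],[-0.06,-0.045,0],[-0.09,-0.0675,0],[-0.12,-0.09,0],[-0.15,-0.1125,0],[-0.18,-0.135,0],[-0.21,-0.1575,0],[-0.24,-0.18,0],[-0.26,-0.195,0],[-0.26,-0.195,0]]' --delta_rot '[[0,0,0],[0,0,0],[0,0,0],[0,0,0],[0,0,0],[0,0,0],[0,0,0],[0,0,0],[0,0,0],[0,0,0]]' --jaw '[0,0,0,0,0,0,0,0,0,0]' --newtons 20

```text
t: 0.93
tool_pos: [364.5, 246.5, 210.2]
orientation: [0.532, 3.096, -0.002]
ft_force: [0.2, 0.3, -0.0]
grip_width: 0.263
finger_force: 0.0
```

Request:
send_rows --xyz '[[-0.03,-0.0225,0.01],[-0.06,-0.045,0.02],[-0.09,-0.0675,0.03],[-0.12,-0.09,0.04],[-0.15,-0.1125,0.05],[-0.18,-0.135,0.06],[-0.192,-0.144,0.07],[-0.192,-0.144,0.07],[-0.192,-0.144,0.07],[-0.192,-0.144,0.07]]' --delta_rot '[[0,0,0],[0,0,0],[0,0,0],[0,0,0],[0,0,0],[0,0,0],[0,0,0],[0,0,0],[0,0,0],[0,0,0]]' --jaw '[0,0,0,0,0,0,0,0,0,0]'

```text
t: 1.77
tool_pos: [495.6, 51.6, 140.7]
orientation: [-0.523, -3.097, -0.001]
ft_force: [0.3, -0.9, -0.4]
grip_width: 0.009
finger_force: 0.0
```

```bash
python3 - <<'E'
from h import *
s=ctrl.read_state();print(s["t"],s["tool_pos"],s["ft_force"],s["grip_width"]);M=R.from_rotvec(s["orientation"]).as_matrix();print(M.round(4))
print("to cup",M.T@(np.array([495.6,49.6,130])-s["tool_pos"]))
a=cv2.resize(viewer.camera("top")[200:325,240:400],None,fx=4,fy=4,interpolation=2);cv2.imwrite("pics/c2.png",a)
cv2.imwrite("pics/s2.png",cv2.resize(viewer.camera("scene")[130:270,230:400],None,fx=4,fy=4,interpolation=2))
E
```

```text
1.7667 [495.58193772  51.63849907 140.7499558 ] [ 0.29840783 -0.88769709 -0.3840757 ] 0.00924540670879068
[[-9.445e-01  3.285e-01 -3.000e-04]
 [ 3.285e-01  9.445e-01  4.000e-04]
 [ 4.000e-04  3.000e-04 -1.000e+00]]
to cup [-0.69061572 -1.92241422 10.74917336]
```

View pics/s2.png

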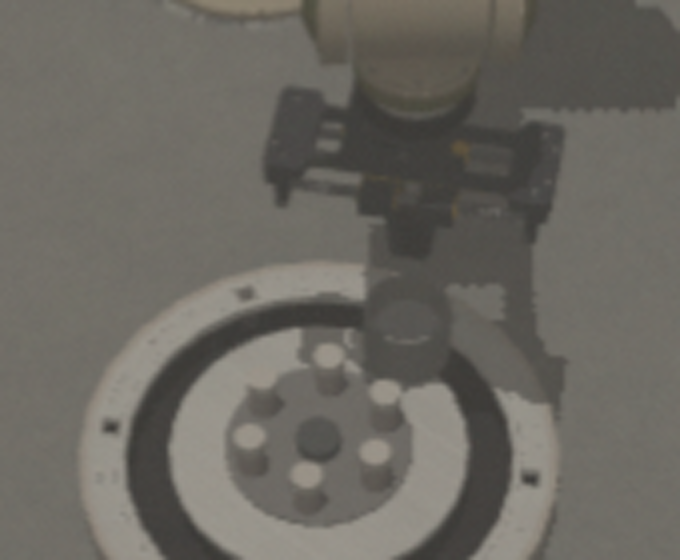

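The fingertips (crop ~410,250) stand just above the cup mouth (410,320). I'll lower them into the cup, then press.

Request:
send_rows --xyz '[[-0.001,-0.002,0.01],[-0.001,-0.002,0.02],[-0.001,-0.002,0.03],[-0.001,-0.002,0.04],[-0.001,-0.002,0.05],[-0.001,-0.002,0.056],[-0.001,-0.002,0.056],[-0.001,-0.002,0.056]]' --delta_rot '[[0,0,0],[0,0,0],[0,0,0],[0,0,0],[0,0,0],[0,0,0],[0,0,0],[0,0,0]]' --jaw '[0,0,0,0,0,0,0,0]'

```text
t: 2.53
tool_pos: [496.5, 48.6, 84.9]
orientation: [0.524, 3.097, 0.0]
ft_force: [-0.0, -0.1, 0.4]
grip_width: 0.007
finger_force: 0.0
```

Request:
send_rows --xyz '[[0,0,0.004],[0,0,0.007],[0,0,0.01],[0,0,0.013],[0,0,0.016],[0,0,0.018],[0,0,0.0195],[0,0,0.0195],[0,0,0.0195]]' --delta_rot '[[0,0,0],[0,0,0],[0,0,0],[0,0,0],[0,0,0],[0,0,0],[0,0,0],[0,0,0],[0,0,0]]' --jaw '[0,0,0,0,0,0,0,0,0]'

```text
t: 3.28
tool_pos: [496.6, 48.0, 64.9]
orientation: [-0.525, -3.097, 0.0]
ft_force: [-0.2, -0.2, 0.7]
grip_width: 0.007
finger_force: 0.0
```

The force is only 0.7 N at z=64.9, where about 8 N was expected, so I'll take a look.

```bash
python3 - <<'E'
from h import *
s=ctrl.read_state();print(s["tool_pos"],s["ft_force"],s["ft_torque"],s["effort"])
a=cv2.resize(viewer.camera("top")[210:320,250:360],None,fx=5,fy=5,interpolation=2)
b=cv2.resize(viewer.camera("scene")[160:270,290:340],None,fx=5,fy=5,interpolation=2)
cv2.imwrite("pics/c3.png",np.hstack([a,b]))
E
```

```text
[496.58514021  48.0069915   64.91651166] [-0.15850703 -0.20949533  0.72157557] [-0.00661425  0.02223463 -0.03434608] [-1.04827862e-02 -4.15330839e+01 -1.63363624e+01 -2.46483833e-04
  6.58045965e-02  3.45612546e-05]
```

View pics/c3.png

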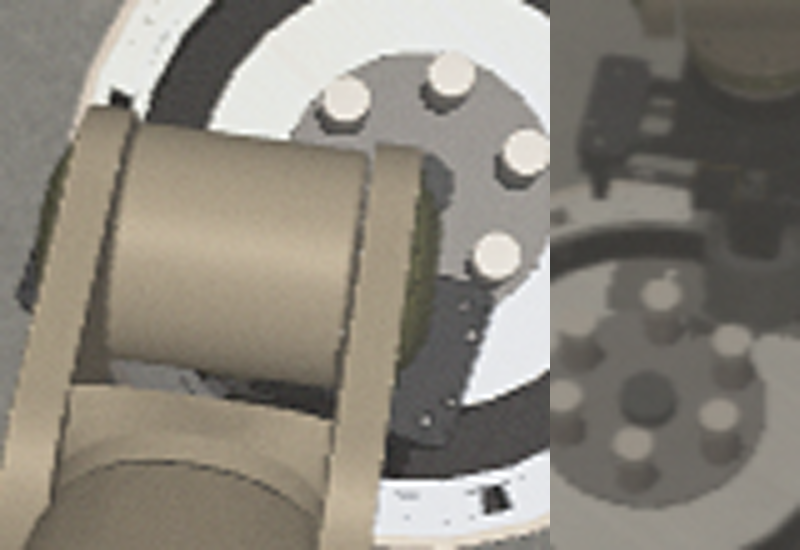

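The scene view shows the fingers inside the cup. I'll feel further down in small steps.

Request:
send_rows --xyz '[[0,0,0.001],[0,0,0.002],[0,0,0.003],[0,0,0.003],[0,0,0.003]]' --delta_rot '[[0,0,0],[0,0,0],[0,0,0],[0,0,0],[0,0,0]]' --jaw '[0,0,0,0,0]'

```text
t: 3.8
tool_pos: [496.5, 48.0, 61.9]
orientation: [-0.525, -3.097, 0.0]
ft_force: [-0.5, 0.5, -0.3]
grip_width: -0.001
finger_force: 0.0
```

Request:
send_rows --xyz '[[0,0,0.001],[0,0,0.002],[0,0,0.003],[0,0,0.004],[0,0,0.004],[0,0,0.004]]' --delta_rot '[[0,0,0],[0,0,0],[0,0,0],[0,0,0],[0,0,0],[0,0,0]]' --jaw '[0,0,0,0,0,0]'

```text
t: 4.3
tool_pos: [496.5, 48.0, 57.9]
orientation: [-0.525, -3.097, 0.0]
ft_force: [-0.0, 0.0, 0.3]
grip_width: 0.004
finger_force: 0.0
```

Still no contact. I'll check the fingertip's image position at hover (pics/s2: tip about (410,255)) against the projected TCP.

```bash
python3 - <<'E'
from h import *
p=viewer.camera_params("scene");Rm=R.from_rotvec(p["orientation"]).inv()
X=np.array([[495.6,51.6,140.7],[495.6,51.6,155],[495.6,49.6,102],[495.6,49.6,80]])
uv=cv2.projectPoints(X,Rm.as_rotvec(),-Rm.apply(p["xyz"]),p["camera_matrix"],p["distortion"])[0][:,0]
print(uv.round(1),((uv-[230,130])*4+1.5).round())
b=viewer.camera("scene")[165:235,290:380]
cv2.imwrite("pics/c4.png",cv2.convertScaleAbs(cv2.resize(b,None,fx=8,fy=8,interpolation=2),alpha=2))
E
```

```text
[[332.  197.5]
 [332.1 194.3]
 [331.1 206. ]
 [331.  210.7]] [[410. 272.]
 [410. 259.]
 [406. 306.]
 [405. 324.]]
```

View pics/c4.png

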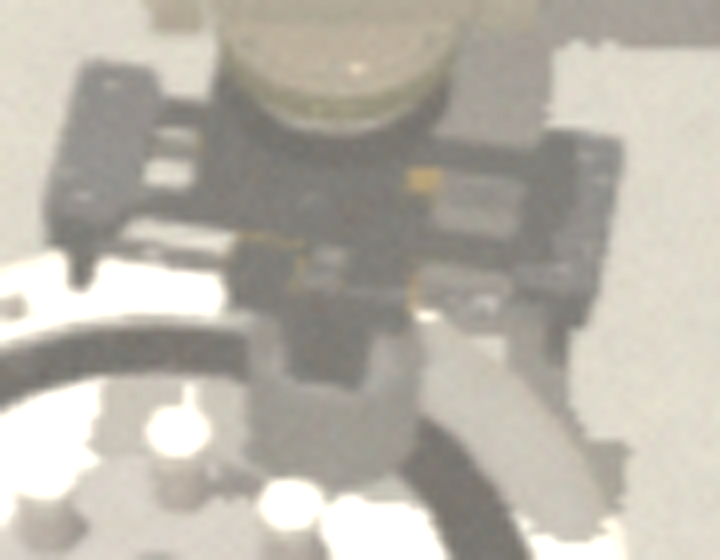

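At hover the fingertips look about 15–20 mm higher than the stated TCP, so the shut fingers end short of it. I'll keep feeling down, watching the force.

Request:
send_rows --xyz '[[0,0,0.001],[0,0,0.002],[0,0,0.003],[0,0,0.004],[0,0,0.004],[0,0,0.004]]' --delta_rot '[[0,0,0],[0,0,0],[0,0,0],[0,0,0],[0,0,0],[0,0,0]]' --jaw '[0,0,0,0,0,0]'

```text
t: 4.85
tool_pos: [496.5, 48.1, 53.9]
orientation: [-0.525, -3.097, -0.0]
ft_force: [0.0, 1.1, -0.3]
grip_width: 0.0
finger_force: 0.0
```

Request:
send_rows --xyz '[[0,0,0.001],[0,0,0.002],[0,0,0.003],[0,0,0.004],[0,0,0.004],[0,0,0.004]]' --delta_rot '[[0,0,0],[0,0,0],[0,0,0],[0,0,0],[0,0,0],[0,0,0]]' --jaw '[0,0,0,0,0,0]'

```text
t: 5.35
tool_pos: [496.6, 48.0, 50.1]
orientation: [0.525, 3.097, -0.0]
ft_force: [-1.2, -1.0, 3.8]
grip_width: 0.005
finger_force: 2.1
```

First contact comes at TCP z≈50 with 3.8 N, close to the 4 N spring preload. I'll press 2 mm more: a spring should add only about 0.6 N.

Request:
send_rows --xyz '[[0,0,0.0005],[0,0,0.001],[0,0,0.0015],[0,0,0.002],[0,0,0.002],[0,0,0.002]]' --delta_rot '[[0,0,0],[0,0,0],[0,0,0],[0,0,0],[0,0,0],[0,0,0]]' --jaw '[0,0,0,0,0,0]'

```text
t: 5.85
tool_pos: [496.6, 48.0, 48.0]
orientation: [0.525, 3.097, -0.0]
ft_force: [0.3, 0.4, 5.7]
grip_width: 0.004
finger_force: 2.4
```

```bash
python3 - <<'E'
from h import *
s=ctrl.read_state();print(s["tool_pos"],s["ft_force"],s["ft_torque"])
b=viewer.camera("scene")[165:235,290:380]
cv2.imwrite("pics/c5.png",cv2.convertScaleAbs(cv2.resize(b,None,fx=8,fy=8,interpolation=2),alpha=3))
E
```

```text
[496.62752421  48.0267238   47.97354124] [0.25524211 0.4086522  5.69792402] [0.0211052  0.02011004 0.07537659]
```

View pics/c5.png

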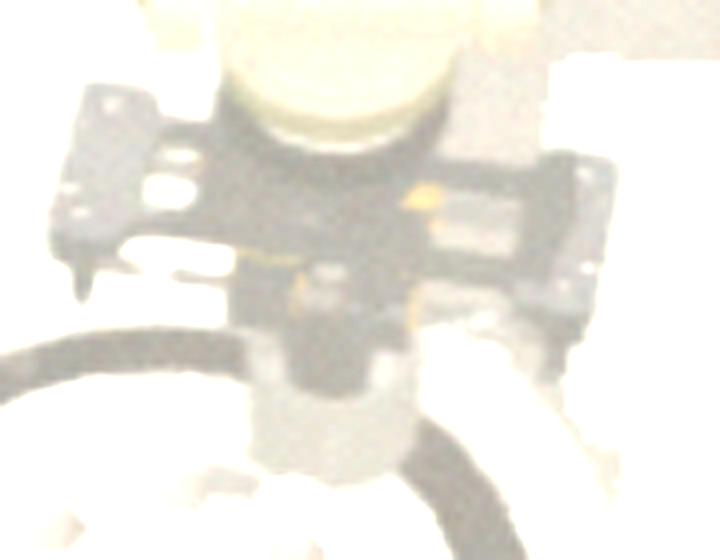

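The response is soft, so it is the plunger spring. Before pressing further I need to know whether the reading is offset or the shut fingers are shorter, since body clearance to the cup rim depends on it. The start picture, with open fingertips at about (453,76) and (489,79), can tell.

```bash
python3 - <<'E'
from h import *
p=viewer.camera_params("scene");Rm=R.from_rotvec(p["orientation"]).inv()
y=np.array([.33,.944,0]);c=np.array([181.2,519.2,210.4])
for dz in(0,20,30):
    X=np.array([c+y*50,c-y*50])+[0,0,dz]
    print(dz,cv2.projectPoints(X,Rm.as_rotvec(),-Rm.apply(p["xyz"]),p["camera_matrix"],p["distortion"])[0][:,0].round(1).tolist())
b=cv2.imread("pics/scene0.png")[25:95,430:520]
b2=cv2.imread("pics/s2.png")[70:300,240:580]
a=cv2.convertScaleAbs(cv2.resize(b,(460,360),interpolation=2),alpha=1.6)
cv2.imwrite("pics/c6.png",np.hstack([a,cv2.convertScaleAbs(cv2.copyMakeBorder(b2,0,130,0,0,0),alpha=1.8)]))
E
```

```text
0 [[483.3, 87.9], [450.8, 83.1]]
20 [[484.7, 82.9], [451.9, 78.2]]
30 [[485.4, 80.4], [452.5, 75.7]]
```

View pics/c6.png

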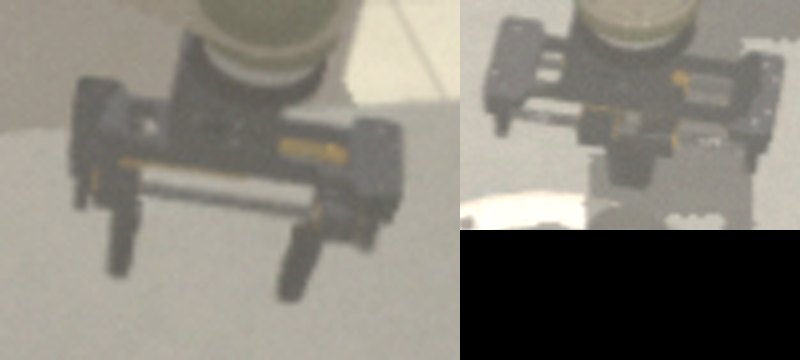

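The open fingertips at about (453.5,78.5) and (486.7,83.3) match a tip 20+ mm above the reported TCP, with full finger length visible. So the whole tool sits higher than reported and the body clears the rim. Heights go by touch: contact at about 50.5 means fully down at about 36.5.

Request:
send_rows --xyz '[[0,0,0.002],[0,0,0.004],[0,0,0.006],[0,0,0.008],[0,0,0.009],[0,0,0.01],[0,0,0.01],[0,0,0.01]]' --delta_rot '[[0,0,0],[0,0,0],[0,0,0],[0,0,0],[0,0,0],[0,0,0],[0,0,0],[0,0,0]]' --jaw '[0,0,0,0,0,0,0,0]'

```text
t: 6.57
tool_pos: [496.7, 48.0, 38.2]
orientation: [0.525, 3.097, -0.0]
ft_force: [-1.8, 0.2, 7.5]
grip_width: 0.004
finger_force: 3.9
```

Request:
send_rows --xyz '[[0,0,0.0005],[0,0,0.001],[0,0,0.0015],[0,0,0.0015],[0,0,0.0015]]' --delta_rot '[[0,0,0],[0,0,0],[0,0,0],[0,0,0],[0,0,0]]' --jaw '[0,0,0,0,0]'

```text
t: 6.98
tool_pos: [497.0, 48.3, 38.0]
orientation: [0.525, 3.095, 0.001]
ft_force: [-4.8, 2.0, 21.4]
grip_width: 0.002
finger_force: 10.6
```

The bottom stop is felt at about 38.1 (force rising to 21 N), so the plunger is fully down with the table still home. Now I compute the arc in tool axes.

```bash
cat > arc.py <<'E'
from h import *
import sys
c=np.array([564.1,-23.3]);s=ctrl.read_state();M=R.from_rotvec(s["orientation"]).as_matrix()
e=s["tool_pos"][:2]-c;print(s["t"],s["tool_pos"].round(1),np.degrees(np.arctan2(e[1],e[0]))%360,np.hypot(*e))
for g in map(float,sys.argv[1:]):
    b=np.radians(g);t=c+99*np.array([np.cos(b),np.sin(b)])-s["tool_pos"][:2]
    print(g,(M.T@[*t,0]/1000).round(4)[:2])
E
python3 arc.py 135 138 141 144 147 150 153 156 159 162
```

```text
6.9833 [497.   48.3  38. ] 133.13778716530632 98.08759847126966
135.0 [ 0.0023 -0.0025]
138.0 [ 0.0044 -0.0072]
141.0 [ 0.0063 -0.012 ]
144.0 [ 0.0079 -0.0169]
147.0 [ 0.0093 -0.0219]
150.0 [ 0.0104 -0.027 ]
153.0 [ 0.0112 -0.0321]
156.0 [ 0.0118 -0.0373]
159.0 [ 0.012  -0.0424]
162.0 [ 0.0121 -0.0476]
```

Request:
send_rows --xyz '[[0.002,-0.0025,-0.0005],[0.004,-0.007,-0.0005],[0.006,-0.012,-0.0005],[0.008,-0.017,-0.0005],[0.009,-0.022,-0.0005],[0.01,-0.027,-0.0005],[0.011,-0.032,-0.0005],[0.0115,-0.037,-0.0005],[0.012,-0.042,-0.0005],[0.012,-0.0475,-0.0005],[0.012,-0.0475,-0.0005]]' --delta_rot '[[0,0,0],[0,0,0],[0,0,0],[0,0,0],[0,0,0],[0,0,0],[0,0,0],[0,0,0],[0,0,0],[0,0,0],[0,0,0]]' --jaw '[0,0,0,0,0,0,0,0,0,0,0]'

```text
t: 7.9
tool_pos: [470.7, 6.2, 38.0]
orientation: [0.525, 3.094, -0.001]
ft_force: [-0.5, -0.7, 13.1]
grip_width: 0.004
finger_force: 6.9
```

```bash
python3 - <<'E'
from h import *
s=ctrl.read_state();print(s["ft_force"])
b=viewer.camera("scene")[165:300,245:375]
cv2.imwrite("pics/c7.png",cv2.convertScaleAbs(cv2.resize(b,None,fx=4.4,fy=4.4,interpolation=2),alpha=1.5))
E
python3 arc.py 165 168 171 174 177 180 183 186 189 192 195 198 
```

```text
[-0.47605865 -0.70683584 13.12195852]
7.95 [470.7   6.3  38. ] 162.38575098952165 97.9507102766096
165.0 [ 0.0008 -0.0045]
168.0 [ 0.0003 -0.0097]
171.0 [-0.0005 -0.0148]
174.0 [-0.0015 -0.0199]
177.0 [-0.0029 -0.0249]
180.0 [-0.0045 -0.0298]
183.0 [-0.0063 -0.0347]
186.0 [-0.0084 -0.0394]
189.0 [-0.0107 -0.0441]
192.0 [-0.0133 -0.0486]
195.0 [-0.0161 -0.0529]
198.0 [-0.0191 -0.0571]
```

View pics/c7.png

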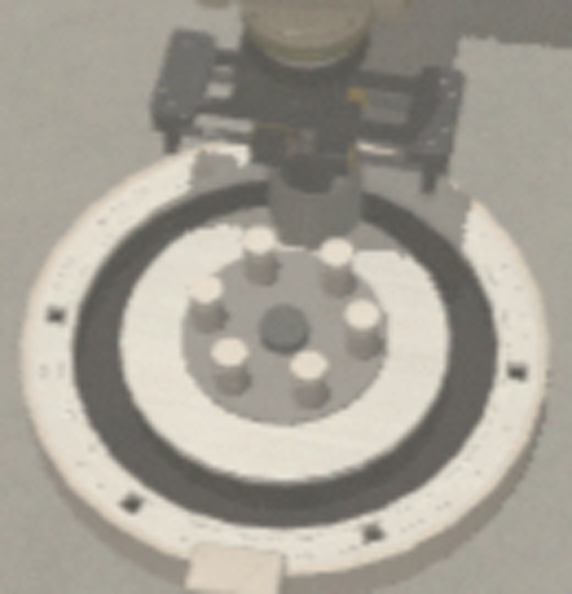

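The cup has moved round (crop ~318,205), about 27°, with the vials turned along with it. Now I let the plunger up (tip about 4 mm above the raised cap), keep the fingers in the cup and push on.

Request:
send_rows --xyz '[[0,0,-0.006],[0,0,-0.012],[0,0,-0.018],[0.001,-0.0045,-0.018],[0,-0.01,-0.018],[-0.0005,-0.015,-0.018],[-0.0015,-0.02,-0.018],[-0.003,-0.025,-0.018],[-0.0045,-0.03,-0.018],[-0.0065,-0.0345,-0.018],[-0.0085,-0.0395,-0.018],[-0.0085,-0.0395,-0.018]]' --delta_rot '[[0,0,0],[0,0,0],[0,0,0],[0,0,0],[0,0,0],[0,0,0],[0,0,0],[0,0,0],[0,0,0],[0,0,0],[0,0,0],[0,0,0]]' --jaw '[0,0,0,0,0,0,0,0,0,0,0,0]'

```text
t: 8.95
tool_pos: [464.7, -33.1, 54.7]
orientation: [0.525, 3.097, 0.001]
ft_force: [0.2, -0.5, -0.1]
grip_width: 0.001
finger_force: 0.0
```

```bash
python3 arc.py 187 188 189 190 191 192 193 194 195 196 197 198 199 200; python3 -c "
from h import *
print(ctrl.read_state()['ft_force'])"
```

```text
8.95 [464.7 -33.1  54.7] 185.6336849642286 99.89842122125468
187.0 [-0.0018 -0.0018]
188.0 [-0.0026 -0.0033]
189.0 [-0.0034 -0.0048]
190.0 [-0.0042 -0.0063]
191.0 [-0.0051 -0.0078]
192.0 [-0.006  -0.0093]
193.0 [-0.0069 -0.0108]
194.0 [-0.0078 -0.0122]
195.0 [-0.0088 -0.0137]
196.0 [-0.0098 -0.0151]
197.0 [-0.0108 -0.0165]
198.0 [-0.0118 -0.0179]
199.0 [-0.0129 -0.0193]
200.0 [-0.014  -0.0206]
[ 0.15102554 -0.49664694 -0.08470221]
```

Request:
send_rows --xyz '[[-0.0018,-0.0018,0],[-0.0022,-0.0026,0],[-0.0026,-0.0033,0],[-0.003,-0.004,0],[-0.0034,-0.0048,0],[-0.0038,-0.0056,0],[-0.0042,-0.0063,0],[-0.0051,-0.0078,0],[-0.006,-0.0093,0],[-0.0069,-0.0108,0],[-0.0078,-0.0122,0],[-0.0078,-0.0122,0]]' --delta_rot '[[0,0,0],[0,0,0],[0,0,0],[0,0,0],[0,0,0],[0,0,0],[0,0,0],[0,0,0],[0,0,0],[0,0,0],[0,0,0],[0,0,0]]' --jaw '[0,0,0,0,0,0,0,0,0,0,0,0]'

```text
t: 9.95
tool_pos: [467.8, -46.1, 54.7]
orientation: [-0.525, -3.097, -0.003]
ft_force: [2.1, 7.1, 0.9]
grip_width: 0.004
finger_force: 2.7
```

Request:
send_rows --xyz '[[-0.0005,-0.0007,0],[-0.001,-0.0014,0],[-0.0015,-0.0021,0],[-0.002,-0.0028,0],[-0.002,-0.0028,0]]' --delta_rot '[[0,0,0],[0,0,0],[0,0,0],[0,0,0],[0,0,0]]' --jaw '[0,0,0,0,0]'

```text
t: 10.37
tool_pos: [468.7, -49.1, 54.7]
orientation: [-0.525, -3.097, -0.004]
ft_force: [2.0, 8.7, 0.3]
grip_width: 0.003
finger_force: 3.6
```

Request:
send_rows --xyz '[[-0.0005,-0.0007,0],[-0.001,-0.0014,0],[-0.0015,-0.0021,0],[-0.002,-0.0028,0],[-0.002,-0.0028,0]]' --delta_rot '[[0,0,0],[0,0,0],[0,0,0],[0,0,0],[0,0,0]]' --jaw '[0,0,0,0,0]'

```text
t: 10.78
tool_pos: [469.8, -54.0, 54.8]
orientation: [-0.525, -3.097, 0.001]
ft_force: [0.1, 0.9, 0.3]
grip_width: 0.008
finger_force: 0.1
```

The force dropped: either the pin sprang home or the table slipped ahead. Another small push will tell, since a locked table gives a steep force.

Request:
send_rows --xyz '[[-0.0004,-0.0005,0],[-0.0008,-0.001,0],[-0.0012,-0.0015,0],[-0.0012,-0.0015,0]]' --delta_rot '[[0,0,0],[0,0,0],[0,0,0],[0,0,0]]' --jaw '[0,0,0,0]'

```text
t: 11.12
tool_pos: [470.5, -55.6, 54.9]
orientation: [-0.525, -3.097, -0.0]
ft_force: [-0.2, 0.2, -0.1]
grip_width: 0.003
finger_force: 0.6
```

There's no resistance, so the table is ahead of the fingers. I'll lift out and move aside to look at the cup and pin.

Request:
send_rows --xyz '[[0,0.002,-0.025],[0,0.002,-0.05],[0,0.002,-0.075],[0,0.002,-0.09],[0,-0.04,-0.1],[0,-0.08,-0.1],[0,-0.12,-0.1],[0,-0.16,-0.1],[0,-0.2,-0.1],[0,-0.22,-0.1],[0,-0.22,-0.1]]' --delta_rot '[[0,0,0],[0,0,0],[0,0,0],[0,0,0],[0,0,0],[0,0,0],[0,0,0],[0,0,0],[0,0,0],[0,0,0],[0,0,0]]' --jaw '[0,0,0,0,0,0,0,0,0,0,0]'

```text
t: 12.03
tool_pos: [396.8, -266.9, 154.9]
orientation: [0.532, 3.096, -0.002]
ft_force: [-0.4, 1.4, -1.0]
grip_width: 0.01
finger_force: 0.0
```

```bash
python3 - <<'E'
from h import *
s=ctrl.read_state();print(s["t"],s["tool_pos"],s["ft_force"])
im=viewer.camera("top");cv2.imwrite("pics/top8.png",im)
cv2.imwrite("pics/c8.png",cv2.resize(im[174:324,254:414],None,fx=4,fy=4,interpolation=cv2.INTER_CUBIC))
E
```

```text
12.0333 [ 396.81152254 -266.94617028  154.91274254] [-0.3795783   1.36724775 -1.04631854]
```

View pics/c8.png

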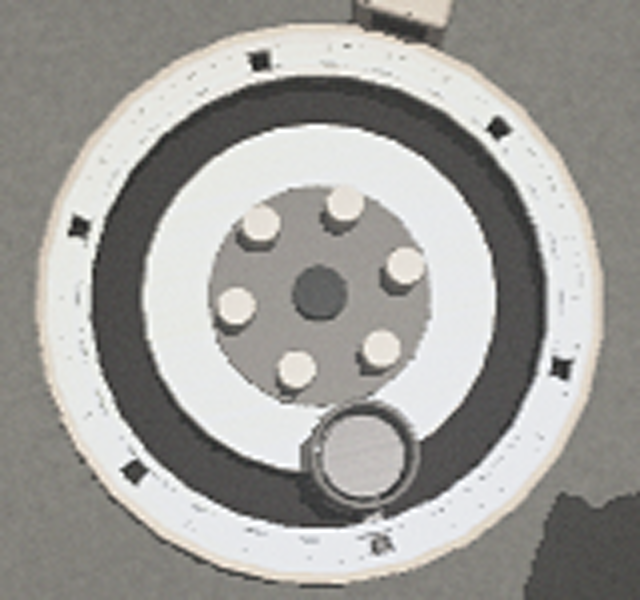

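The pin fills the next hole (crop ~381,543; full picture ~349,310), and the vials sit exactly where their neighbours were, so the table has turned 60°. I'll do a quick numeric check of angle and pin height from saved frames.

```bash
python3 - <<'E'
from h import *
a=cv2.imread("pics/top0.png",0);b=cv2.imread("pics/top8.png",0)
def polar(i):return cv2.warpPolar(cv2.resize(i[224:274,309:359],None,fx=8,fy=8,interpolation=2).astype(np.float32),(200,1440),(200,200),240,0)
print("turn-60 deg:",np.array(cv2.phaseCorrelate(polar(a)[:,100:190].copy(),polar(b)[:,100:190].copy()))[0][1]*.25)
for n,i,(u,v) in(("start pin",a,(287,291)),("now pin",b,(349,309.5)),("empty",a,(349,309.5)),("empty now",b,(287,291))):
    v=int(v);print(n,i[v-1:v+3,u-2:u+3].tolist())
# cap ellipse apparent radius inside cup: bright disc
for n,i,(x,y) in(("0",a,(302,275)),("8",b,(345,288))):
    print(n,i[y-1:y+1,x-18:x+19].mean(0).astype(int).tolist())
E
```

```text
Traceback (most recent call last):
ValueError: setting an array element with a sequence. The requested array has an inhomogeneous shape after 1 dimensions. The detected shape was (2,) + inhomogeneous part.
```

```bash
python3 - <<'E'
from h import *
a=cv2.imread("pics/top0.png",0);b=cv2.imread("pics/top8.png",0)
def polar(i):return cv2.warpPolar(cv2.resize(i[224:274,309:359],None,fx=8,fy=8,interpolation=2).astype(np.float32),(200,1440),(200,200),240,0)
print("turn-60 deg:",cv2.phaseCorrelate(polar(a)[:,100:190].copy(),polar(b)[:,100:190].copy())[0][1]*.25)
for n,i,(u,v) in(("start pin",a,(287,291)),("now pin",b,(349,309)),("empty",a,(349,309)),("empty now",b,(287,291))):
    print(n,i[v-2:v+4,u-3:u+4].tolist())
for n,i,(x,y) in(("0",a,(302,275)),("8",b,(345,288))):
    print(n,i[y-1:y+1,x-18:x+19].mean(0).astype(int).tolist())
E
```

```text
turn-60 deg: -0.003836971115504184
start pin [[232, 228, 157, 144, 172, 182, 235], [225, 118, 75, 124, 135, 150, 184], [98, 106, 136, 156, 134, 114, 175], [225, 112, 131, 144, 131, 111, 188], [224, 129, 60, 91, 89, 159, 234], [232, 227, 173, 114, 171, 230, 230]]
now pin [[160, 149, 143, 186, 195, 240, 235], [215, 181, 141, 122, 96, 176, 237], [198, 89, 139, 149, 122, 152, 240], [196, 89, 150, 170, 121, 94, 194], [214, 75, 120, 135, 164, 179, 168], [198, 168, 124, 187, 200, 238, 235]]
empty [[141, 124, 83, 42, 139, 241, 232], [143, 69, 72, 48, 80, 175, 234], [135, 69, 71, 55, 52, 146, 237], [136, 68, 78, 76, 50, 93, 187], [178, 67, 74, 64, 43, 73, 167], [174, 73, 121, 147, 175, 241, 234]]
empty now [[235, 233, 159, 66, 76, 176, 242], [232, 125, 50, 67, 63, 86, 190], [92, 51, 73, 76, 74, 66, 76], [230, 60, 76, 70, 73, 70, 145], [227, 135, 66, 69, 67, 143, 243], [236, 234, 184, 52, 117, 221, 237]]
0 [70, 74, 73, 74, 104, 139, 70, 79, 135, 182, 177, 174, 177, 177, 180, 179, 179, 182, 176, 177, 179, 179, 182, 182, 180, 180, 181, 182, 159, 80, 114, 147, 142, 190, 231, 228, 228]
8 [234, 228, 110, 112, 104, 140, 106, 138, 195, 189, 186, 185, 187, 185, 187, 188, 187, 193, 191, 192, 190, 190, 193, 193, 191, 194, 198, 185, 80, 73, 110, 140, 80, 80, 82, 80, 83]
```

The turn is 60.00° and the pin looks the same as it did at the start, so it is home, and the hand is clear. Handing in.

```bash
python3 -c "
from workcell import ctrl
print(ctrl.sign_off())"
```

```text
the job is handed in; nothing more can be done
None
```

The carousel stands one hole on anticlockwise: the last picture shows a 60.0° turn with the pin up in the next hole. The hand is clear and the job is handed in, with no verdict returned.

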